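# Clip the heater relay onto the rail of the wax melter's control box

### The job

Fit the heater relay, the loose grey module standing on the bench, in the empty place on the rail of the open control box: hook its fixed lip under the rail's edge that is farther from the robot, then rock it down until its sprung foot clicks under the nearer edge. It must end fully home, sitting flat on the rail with the foot sprung back in; feel for the rail, press gently so as not to break the plastic or bend the rail, and leave the candle, the mould and the screwdriver where they are.

Things in the scene. Friction and masses are not known exactly. Their poses are not given: they have to be found in the camera images.
- box: Open light grey control box, fixed on the bench: tray 210 (x) x 310 (y) x 45 mm, walls 4 mm, grey plate inside at 7 mm. Origin: centre of its underside, z up, x towards the robot. A rigid steel rail 35 mm wide runs along y over its middle. It is screwed down through cross slots and packed up with washers: up to 4 mm off the middle either way in x, top 30 to 35 mm above the underside, not measured.
- place (a point): Nominal middle of the empty place on the rail, at box (0, 0, 30) mm, with the box's axes; the real rail middle is up to 4 mm either way in x and its top 0 to 5 mm higher. White breakers (60 mm above the rail, 88 mm long) fill the rail from y = +66 to +120 mm of here, grey terminals (36 mm above) from -66 to -127 mm: 132 mm free.
- edge (a point): Nominal far edge of the rail (away from the robot), at box (-17.5, 0, 30) mm, box's axes; the real one is up to 4 mm either way in x and 0 to 5 mm higher: find it by touch. The rail is a top hat: both edges are level flanges 2.3 mm thick overhanging 5 mm, to -x here, to +x at the near side, with 20 mm or more free beneath down to the grey plate.
- relay: Loose light grey relay, 90 (x) x 36 (y) x 68.5 mm high, 0.13 to 0.25 kg. Origin: middle of its underside; z up, x from lip side to foot side. Lower body x -45 to +45, z 10.5 to 48.5 mm; nose x -24 to +24, up to 68.5; sides flat and parallel. Home: seat flat on the rail (origin 19.5 to 24.5 mm above the box's underside), within 1.5 mm of the real rail middle in x.
- seat (a point): Middle of the flat underside of the relay's body, at (0, 0, 10.5) mm in its frame, relay's axes. This plane (x -41 to +41) must lie flat on both flange tops. Below it at -x hangs a leg (x -24.5 to -18.3, down to z = 0) that carries the fixed lip; at +x two guides (x 19 to 43, down to z = 0) with the black sprung foot between them.
- lip (a point): Top edge of the lip's tip, at (-15.3, 0, 6.0) mm of the relay, relay's axes. The lip reaches 3 mm from its leg towards +x, 2 mm thick at the tip; its top is 4.5 mm below the seat plane: this slot takes the 2.3 mm flange, also with the foot end raised up to 0.7 rad. Raised less than about 0.5 rad, foot and guides can meet the near flange before the lip is in.
- nose (a point): Middle of the top of the relay's nose, at (0, 0, 68.5) mm of the relay, relay's axes. Nose 48 (x) x 36 (y) mm, 20 mm high over the shoulders; it carries a black dial. Good place to take it across y from above.
- shoulder (a point): Middle of the flat shoulder above the foot, at (37, 0, 48.5) mm of the relay, relay's axes; 21 mm long (x 24 to 45), 36 mm wide, with terminal screws: a place to press on.
- foot (a joint): Travel of the black sprung foot out along the relay's +x, m: 0 at rest (nose tip at relay x = 14.3 mm, top 3.3 mm below the seat plane), at most 0.006. Spring 1.8 N + 0.6 N/mm. A ramp under its nose rides on the near flange's edge: hooked and let go, the relay rests on it raised about 0.2 rad; pressing on the shoulder takes about 3 to 11 N, the foot yields 3 mm and springs back as it clicks.
- candle: White pillar candle, bystander, 60 mm across, 85 mm high; origin at the centre of its foot.
- mould: Aluminium ball mould, bystander, 70 mm across, 76 mm high; origin at the centre of its foot.
- driver: Screwdriver lying on the bench, bystander, 200 mm long along its x; origin at mid-length, underside.
Mind the look-alikes: they are no part of the job. There is more than one size of the relay; the job needs the smallest.

How it is judged (in metres and radians):
On the way:
1. the relay's lip is down at the far edge of the rail with the foot end still raised (x of lip in the frame of box between -0.0215 and -0.009 m and z of lip in the frame of box between 0.015 and 0.0335 m and angle between the z axis of relay and the z axis of box, either way round above 0.07 rad and angle between the x axis of relay and the x axis of box, either way round below 0.8 rad), for 0.1 s.
At the end, for the whole second after the job is handed in: The relay sits on the rail, foot on the near side: level with the box within 0.03 rad, square to it within 0.06 rad, its origin 18 to 26 mm above the box's underside and within 7 mm of the box's middle in x, 50 in y, the foot sprung back (under 1.5 mm), at rest (angle between the z axis of relay and the z axis of box, either way round below 0.03 rad and angle between the x axis of relay and the x axis of box, either way round below 0.06 rad and x of shoulder in the frame of box above 0.02 m and z of relay in the frame of box between 0.018 and 0.026 m and x of relay in the frame of box between -0.007 and 0.007 m and y of relay in the frame of box between -0.05 and 0.05 m and value of joint foot below 0.0015 m and linear speed of relay below 0.01 m/s); the robot touches nothing.
It fails at once if the relay presses on the rail or box with more than 35 N (contact force between relay and box above 35 N).
It fails at once if the candle is moved more than 15 mm (distance of candle from where it was at the start of the episode above 0.015 m).
It fails at once if the ball mould is moved more than 15 mm (distance of mould from where it was at the start of the episode above 0.015 m).
It fails at once if the screwdriver is moved more than 15 mm (distance of driver from where it was at the start of the episode above 0.015 m).
It also fails if it takes over 67 s, if anything falls off the work surface, if the arm or the gripper's body presses on something with over 40 N, if the wrist force passes 120 N, or if a joint passes its speed limit or range.

### The arm

A 6-joint arm with a two-finger parallel gripper is mounted at the origin on the work surface. World frame = base frame: x ahead of the robot, y to its left, z up, the work surface at z = 0. Lengths are in mm, angles in rad, forces in N, time in s.
With the tool pointing down it reaches from about 400 to 825 mm from the base axis. Payload 7 kg.
Tool frame: the origin (TCP) lies at the very end of the fingers, on their centre line; the grasp point (between the pads) lies 19 mm behind it; z points along the fingers, y is the direction in which the jaws open and shut (so a half turn about z gives the same grasp; the last joint's range is limited). The gripper opens to 88 mm and grips with 3 to 60 N. Pads are 19 mm wide; open, the fingers measure 130 mm over their backs; the gripper's body (78 mm by 193 mm) begins 47 mm behind the grasp point.
Start: joints at [1.509, 0.359, 0.012, 0, -1.224, -0.288], TCP at [231.337, 634.097, 226.561] pointing down, gripper open.
Joint ranges: [-3.07, 3.07], [-1.43, 2.12], [-1.02, 1.25], [-3.03, 1.67], [-3.05, -0], [-3.03, 3.03]. Speed limits (rad/s): [2.39, 2.39, 3.01, 3.14, 3.14, 3.14].

### API

Orientations are given as a unit quaternion [x, y, z, w].
In Python, from plant import bot gives the robot as it stands. Calls block until the motion is done:
- bot.move_ptp(position, orientation): joint-space move of the TCP to a pose.
- bot.line_to(position, velocity=150, ori=None): straight line of the TCP; ori=None keeps the orientation; velocity is the mean speed in mm/s.
- bot.move_joints(angles): joint-space move.
- bot.move_gripper(opening, force=None): finger opening in mm; force is the grip in N (None keeps the last); returns when the fingers have stopped.
- bot.pause(seconds).
- bot.solve_ik(position, orientation): joint angles nearest the present ones, or None.
- bot.read_state(): the state.
- bot.camera(name): name is "scene" or "top"; returns the picture (384x512x3 uint8, red, green, blue); there is no depth.
- bot.get_calibration(name): a dict with "fx", "fy", "cx", "cy" (pixels), "view" (4x4, takes a point from world to camera coordinates). Camera axes: x right, y up, looking along -z (the intrinsics and any distortion apply to the point x, -y, -z); pixel columns grow to the right and rows downward; lengths in mm; the calibration is good to about 2 mm. A picture is of the moment at which its call begins. get_calibration takes no time and is no camera call.
A pose or a line that the arm cannot do raises bot.Unreachable and nothing moves.
- bot.close_job(): hands the job in, once; it reports no verdict.
The state is a dict: "t": time; "joint_pos": joint angles; "qvel": joint speeds; "tau": joint torques, N m; "tcp_pos": TCP position; "eef_rot": TCP orientation; "contact_force": force on the tool from outside, world axes, zero at the start; "moment": the same for the moment, N m; "width": finger opening in mm.
Only numpy, scipy, OpenCV 4.12 (cv2) and the standard library are available. Lean on these libraries where they do the work, as an engineer would, in place of code of your own. Each camera call takes 0.05 s, during which the arm holds its last target.

## Working session

There is one attempt and no reset: what is moved stays moved. The work goes in short steps, each a Python script; the robot and the scene stay as the last script left them, time stands still between calls to the robot, and variables do not carry over. Pictures are saved under pics/ and viewed, and the job is handed in when it is done.

```bash
ls; mkdir -p pics
python3 - <<'E'
from plant import bot
import cv2
for n in("scene","top"):
    cv2.imwrite(f"pics/{n}0.png",cv2.cvtColor(bot.camera(n),cv2.COLOR_RGB2BGR))
    print(n,bot.get_calibration(n))
print(bot.read_state())
E
```

```text
pics
scene {'fx': 367.31122584561894, 'fy': 367.31122584561894, 'cx': 256.0401790688968, 'cy': 189.48468147317197, 'view': array([[ 1.71449355e-01,  9.85188668e-01, -2.89946834e-03,
         3.58257880e+01],
       [-5.64232567e-01,  1.00603389e-01,  8.19463586e-01,
         2.60566510e+02],
       [ 8.07617935e-01, -1.38860529e-01,  5.73123918e-01,
        -1.46141992e+03],
       [ 0.00000000e+00,  0.00000000e+00,  0.00000000e+00,
         1.00000000e+00]])}
top {'fx': 364.0310979968854, 'fy': 364.0310979968854, 'cx': 253.76909684610877, 'cy': 189.93775139109854, 'view': array([[-9.89712555e-02, -9.95086271e-01, -2.82911969e-03,
        -8.92788979e+01],
       [ 9.73652923e-01, -9.74256699e-02,  2.06175229e-01,
        -5.82105815e+02],
       [-2.05437769e-01,  1.76508406e-02,  9.78510997e-01,
        -7.18326253e+02],
       [ 0.00000000e+00,  0.00000000e+00,  0.00000000e+00,
         1.00000000e+00]])}
{'t': 0.1, 'joint_pos': array([ 1.50909890e+00,  3.59332281e-01,  1.11331107e-02, -2.73350314e-04,
       -1.22404191e+00, -2.88079166e-01]), 'qvel': array([ 2.54876194e-05, -2.21710363e-03,  1.99090417e-03,  1.34959817e-03,
       -1.18291910e-04, -5.18670748e-04]), 'tau': array([-1.58567611e-03, -5.84161878e+01,  2.93750435e+01,  7.01549202e+00,
        1.01680134e-02, -5.73505872e-05]), 'tcp_pos': array([231.2165953 , 633.71621877, 225.70412001]), 'eef_rot': array([ 9.84737617e-01, -1.74043922e-01, -4.60923828e-05,  7.32269372e-04]), 'contact_force': array([ 0.24146776, -0.04008405, -0.11556841]), 'moment': array([ 0.00543699, -0.04870054, -0.01182245]), 'width': 87.84532370287181}
```

View pics/scene0.png

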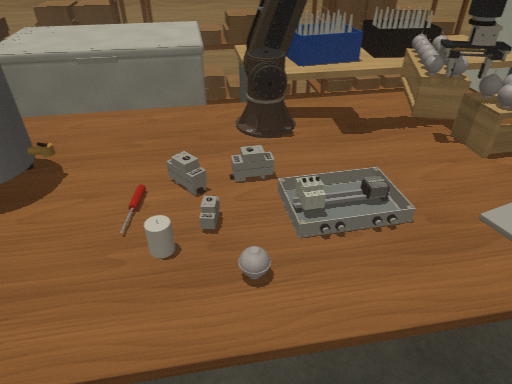

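View pics/top0.png

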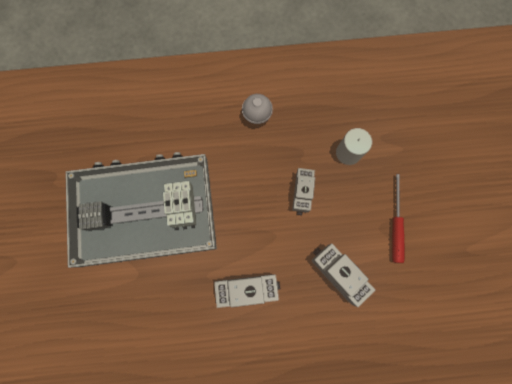

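```bash
cat > h.py <<'E'
import numpy as np, cv2
from scipy.spatial.transform import Rotation as R
CAL={}
def cal(n):
    from plant import bot
    return bot.get_calibration(n)
def proj(n,P,c=None):
    c=c or cal(n); V=c["view"]; P=np.atleast_2d(P); q=P@V[:3,:3].T+V[:3,3]
    return np.c_[c["fx"]*q[:,0]/-q[:,2]+c["cx"], -c["fy"]*q[:,1]/-q[:,2]+c["cy"]]
def unproj(n,uv,z,c=None):
    c=c or cal(n); V=c["view"]; Rm=V[:3,:3]; C=-Rm.T@V[:3,3]
    uv=np.atleast_2d(uv).astype(float)
    d=np.c_[(uv[:,0]-c["cx"])/c["fx"],-(uv[:,1]-c["cy"])/c["fy"],-np.ones(len(uv))]@Rm
    return C+d*((z-C[2])/d[:,2])[:,None]
E
python3 - <<'E'
import cv2,numpy as np
from h import *
s=cv2.imread("pics/scene0.png");t=cv2.imread("pics/top0.png")
def crop(i,x0,y0,x1,y1,k):return cv2.resize(i[y0:y1,x0:x1],None,fx=k,fy=k,interpolation=cv2.INTER_CUBIC)
cv2.imwrite("pics/c_t_rel.png",crop(t,200,160,380,310,4))
cv2.imwrite("pics/c_s_rel.png",crop(s,150,135,290,240,5))
cv2.imwrite("pics/c_t_box.png",crop(t,55,145,225,270,4))
cv2.imwrite("pics/c_s_box.png",crop(s,270,160,420,245,5))
print(unproj("top",[[305,189],[247,291],[345,275]],48).round())
for n in("top","scene"):
    V=cal(n)["view"];print(-V[:3,:3].T@V[:3,3])
E
```

```text
[[ 564. -258.   48.]
 [ 363. -112.   48.]
 [ 375. -317.   48.]]
[ 410.36164028 -132.87319233  822.6533567 ]
[1321.14674244 -264.44257778  624.15381989]
```

View pics/c_t_rel.png

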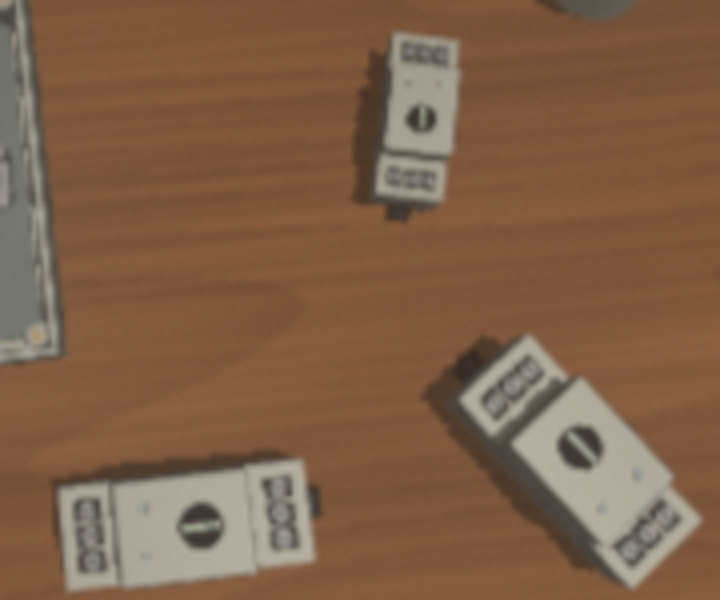

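View pics/c_s_rel.png

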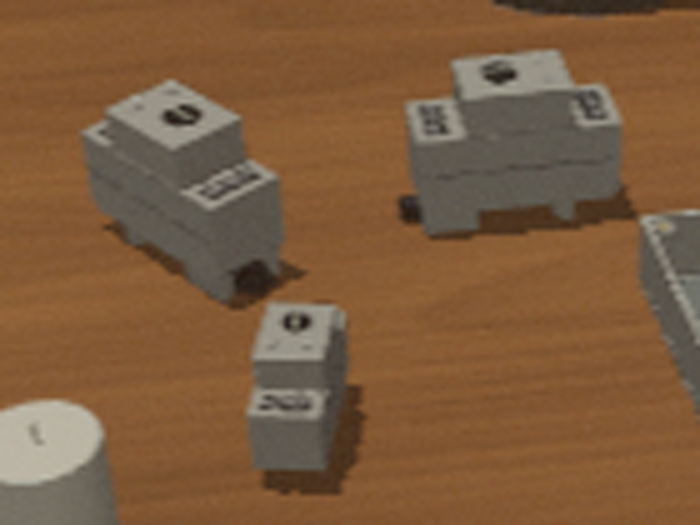

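View pics/c_t_box.png

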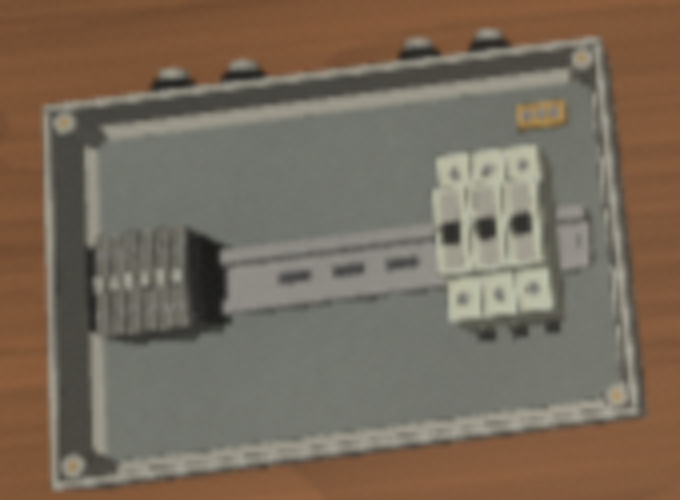

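View pics/c_s_box.png

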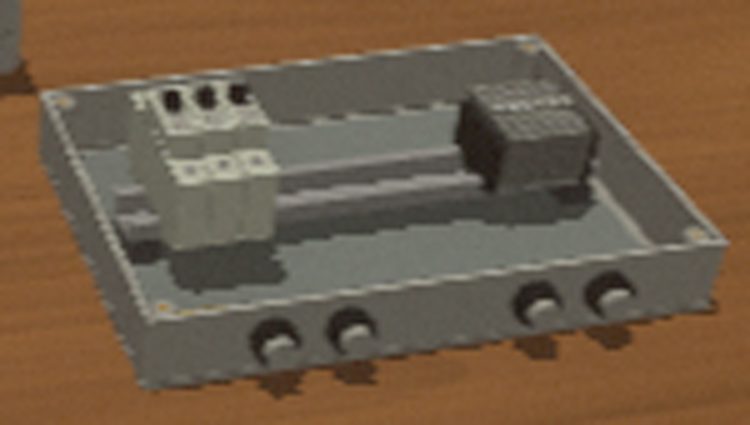

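Run:
```python
from h import *
from scipy.optimize import least_squares
def fit(n,uv,P,x0):
    c=cal(n)
    def f(p):
        W=P@R.from_euler('z',p[2]).as_matrix().T+[p[0],p[1],0]
        return (proj(n,W,c)-uv).ravel()
    r=least_squares(f,x0);print(n,r.x.round(3),r.fun.reshape(-1,2).round(2).tolist());return r.x
k=lambda p,o,s=4:(np.array(p,float)+.5)/s-.5+o
uv=k([(396,63),(460,68),(449,157),(386,150),(392,33),(460,40),(443,206),(375,197)],[200,160])
P=np.array([(-24,18,68.5),(-24,-18,68.5),(24,-18,68.5),(24,18,68.5),(-45,18,48.5),(-45,-18,48.5),(45,-18,48.5),(45,18,48.5)],float)
# relay x toward robot (yaw~pi): relay y -> -world y -> image right
P[:,1]*=-1
fit("top",uv,P,[564,-258,np.pi])
suv=k([(268,303),(343,310),(326,360),(252,356),(323,396),(249,389),(325,470),(252,466)],[150,135],5)
# scene nose: far top-left = foot side
Ps=np.array([(24,18,68.5),(24,-18,68.5),(-24,-18,68.5),(-24,18,68.5),(-45,-18,48.5),(-45,18,48.5),(-45,-18,10.5),(-45,18,10.5)],float)
fit("scene",suv,Ps,[564,-258,np.pi])
buv=k([(45,106),(600,38),(640,412),(55,488)],[55,145])
B=np.array([(-105,-155,45),(-105,155,45),(105,155,45),(105,-155,45)],float)
b=fit("top",buv,B,[550,120,np.pi])
bs=k([(42,93),(540,35),(727,243),(150,320),(148,388),(717,305)],[270,160],5)
B2=np.array([(105,155,45),(105,-155,45),(-105,-155,45),(-105,155,45),(-105,155,0),(-105,-155,0)],float)
b2=fit("scene",bs,B2,[550,120,np.pi])
# rail in box frame for z
for z in(30,35):
    W=unproj("top",k([(222,246),(435,222),(225,315),(437,292)],[55,145]),z)
    print(z,((W-[b[0],b[1],0])@R.from_euler('z',b[2]).as_matrix()).round(1).tolist())
```

```text
top [ 564.036 -255.767    2.915] [[-0.63, -0.26], [0.18, 0.56], [0.81, 0.29], [-0.46, -0.09], [0.29, 0.29], [-0.4, 0.55], [-0.06, -0.73], [0.26, -0.58]]
scene [ 559.569 -254.666    2.886] [[0.85, -1.83], [-0.46, -2.59], [-0.31, -1.37], [0.23, -1.27], [-0.65, 3.0], [-0.2, 3.67], [-0.01, -0.14], [0.57, -0.08]]
top [557.633 104.842   3.171] [[-0.3, -0.32], [0.46, -0.62], [0.45, 0.29], [-0.59, 0.48]]
scene [557.256 107.392   3.173] [[0.23, -0.63], [0.05, -0.62], [1.0, -0.49], [0.35, 0.27], [-0.43, 0.48], [-1.21, 0.63]]
30 [[-16.3, -66.6, 30.0], [-14.7, 51.1, 30.0], [22.1, -66.8, 30.0], [24.4, 49.1, 30.0]]
35 [[-15.3, -64.7, 35.0], [-13.6, 52.2, 35.0], [23.0, -64.9, 35.0], [25.2, 50.3, 35.0]]
```

```bash
cat >> h.py <<'E'
BX=np.array([557.5,106.0,0.0]); BY=3.171
RT=np.diag([1.,-1,-1])   # tool in relay
RB=R.from_euler('z',BY).as_matrix()
def rel_R(th,yaw=BY): return R.from_euler('z',yaw).as_matrix()@R.from_euler('y',-th).as_matrix()
def tool_for(th,pt_rel,pt_box,g):
    """TCP pose so that relay point pt_rel (mm) lies at box point pt_box with tilt th; g = TCP in relay frame"""
    Rr=rel_R(th); p=BX+RB@np.array(pt_box,float)+Rr@(np.array(g,float)-np.array(pt_rel,float))
    return p,R.from_matrix(Rr@RT).as_quat()
def rel_from_state(s,g):
    Rt=R.from_quat(s["eef_rot"]).as_matrix(); Rr=Rt@RT.T
    return Rr, s["tcp_pos"]-Rr@np.array(g,float)
def inbox(p): return RB.T@(np.array(p)-BX)
LIP=[-15.3,0,6.0]; CORNER=[-24.5,0,0]
E
python3 - <<'E'
from plant import bot
from h import *
import h
for sgn in (1,-1):
    h.RT=np.diag([sgn,-sgn,-1.])
    q=R.from_matrix(rel_R(0,2.91)@h.RT).as_quat()
    for z in(42,240):print(sgn,bot.solve_ik([563,-255.5,z],q))
    for th in(0,.3,.6,.65):
        for zb in (25,150):
            p,q=tool_for(th,LIP,[-25,-4,zb],[0,0,42]); print(th,zb,p.round(),bot.solve_ik(p,q))
E
```

```text
1 [-0.11059656  0.43875365 -0.33319594  0.         -0.79884674 -1.69179242]
1 [-0.11059656  0.25808835 -0.099883    0.         -1.21282498 -1.69179242]
0 25 [567. 110.  61.] [ 0.53050723  0.36032071 -0.40967399  0.         -0.80080163 -2.07189621]
0 150 [567. 110. 186.] [ 0.53050723  0.22998006 -0.26574262  0.         -1.07507364 -2.07189621]
0.3 25 [578. 111.  64.] [ 0.43914165  0.54131633 -0.07990468 -0.12530135 -1.22853681 -1.92184643]
0.3 150 [578. 111. 189.] [ 0.43936888  0.43186597  0.0470414  -0.1187511  -1.46316878 -1.95150025]
0.6 25 [590. 111.  63.] [ 0.37878389  0.74531754  0.21752641 -0.19468775 -1.61348521 -1.87129909]
0.6 150 [590. 111. 188.] [ 0.37849379  0.64330054  0.32878475 -0.20076936 -1.82268822 -1.91331449]
0.65 25 [592. 111.  63.] [ 0.37097214  0.78053964  0.2654746  -0.2052601  -1.67508629 -1.86826045]
0.65 150 [592. 111. 188.] [ 0.37052975  0.67871872  0.37349581 -0.21420651 -1.8804488  -1.91241841]
-1 [-0.11059656  0.43875365 -0.33319594  0.         -0.79884674  1.44980023]
-1 [-0.11059656  0.25808835 -0.099883    0.         -1.21282498  1.44980023]
0 25 [567. 110.  61.] [ 0.53050723  0.36032071 -0.40967399  0.         -0.80080163  1.06969644]
0 150 [567. 110. 186.] [ 0.53050723  0.22998006 -0.26574262  0.         -1.07507364  1.06969644]
0.3 25 [578. 111.  64.] [ 0.43914165  0.54131633 -0.07990468 -0.12530135 -1.22853681  1.21974622]
0.3 150 [578. 111. 189.] [ 0.43936888  0.43186597  0.0470414  -0.1187511  -1.46316878  1.19009241]
0.6 25 [590. 111.  63.] [ 0.37878389  0.74531754  0.21752641 -0.19468775 -1.61348521  1.27029357]
0.6 150 [590. 111. 188.] [ 0.37849379  0.64330054  0.32878475 -0.20076936 -1.82268822  1.22827816]
0.65 25 [592. 111.  63.] [ 0.37097214  0.78053964  0.2654746  -0.2052601  -1.67508629  1.2733322 ]
0.65 150 [592. 111. 188.] [ 0.37052975  0.67871872  0.37349581 -0.21420651 -1.8804488   1.22917425]
```

Run:
```python
from plant import bot
from h import *
print(unproj("top",[[357,141]],85),unproj("top",[[257,102]],76))
q=R.from_matrix(rel_R(0,2.91)@RT).as_quat()
bot.move_ptp([563,-255.5,180],q); s=bot.read_state(); print(s["t"],s["tcp_pos"])
bot.line_to([563,-255.5,43],200); s=bot.read_state(); print(s["t"],s["tcp_pos"],s["contact_force"])
cv2.imwrite("pics/t1.png",cv2.cvtColor(bot.camera("top"),cv2.COLOR_RGB2BGR))
cv2.imwrite("pics/s1.png",cv2.resize(cv2.cvtColor(bot.camera("scene"),cv2.COLOR_RGB2BGR)[100:280,130:330],None,fx=3,fy=3))
```

```text
[[ 649.3190624  -375.44993015   85.        ]] [[ 763.90781354 -173.08465478   76.        ]]
3.4167 [ 563.36470676 -254.90917469  180.02311578]
4.25 [ 563.84643573 -255.62641918   43.92407238] [ 0.51369758 -0.11977061 -0.01069162]
```

View pics/s1.png

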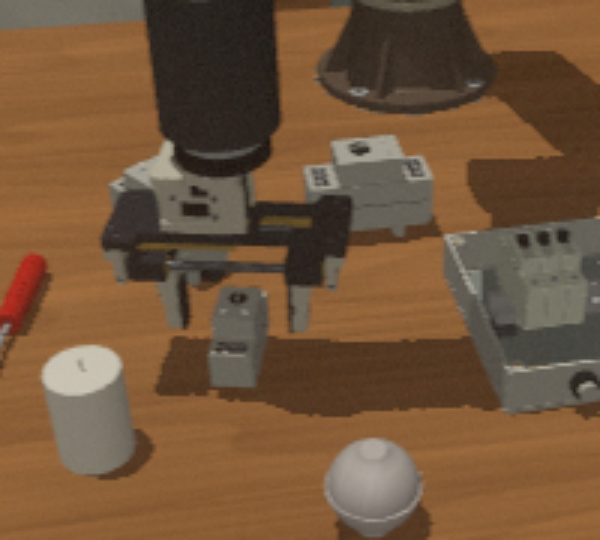

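Fingers straddle the small relay (crop ~ (238,330)), the dial centred between them. Gripping.

Run:
```python
from plant import bot
from h import *
bot.move_gripper(30,40); s=bot.read_state(); print(s["t"],s["tcp_pos"],s["width"],s["contact_force"],s["moment"])
p=s["tcp_pos"].copy()
print(R.from_quat(s["eef_rot"]).as_matrix().round(4))
bot.line_to([p[0],p[1],p[2]+60],200); s=bot.read_state(); print(s["t"],s["tcp_pos"],s["width"],s["contact_force"],s["moment"])
cv2.imwrite("pics/s2.png",cv2.resize(cv2.cvtColor(bot.camera("scene"),cv2.COLOR_RGB2BGR)[80:260,130:330],None,fx=3,fy=3))
```

```text
5.225 [ 562.96544604 -255.51991453   42.92110945] 35.60131715845723 [-0.3336944  -0.59526077 -0.19889892] [-0.04755769 -0.2219152  -0.00364382]
[[-9.733e-01  2.295e-01 -2.000e-04]
 [ 2.295e-01  9.733e-01  0.000e+00]
 [ 2.000e-04 -0.000e+00 -1.000e+00]]
5.675 [ 563.07247878 -255.40764795  103.52689276] 35.4171364496964 [-0.63822276 -0.28198014 -2.84207063] [ 0.07492472 -0.10622916 -0.02336371]
```

View pics/s2.png

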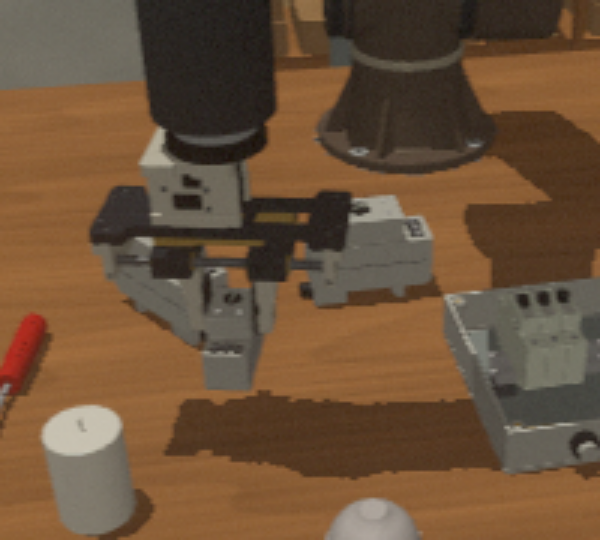

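```bash
cat >> h.py <<'E'
G=[0,0,42.9]; Y0=-4.0
def rep(s,tag=""):
    Rr,o=rel_from_state(s,G); lip=inbox(o+Rr@np.array(LIP)); z=RB.T@Rr[:,2]
    th=np.arctan2(-z[0],z[2])
    F=RB.T@s["contact_force"]
    print(tag,"t%.2f"%s["t"],"lip",lip.round(2),"th%.3f"%th,"F",F.round(2),"M",(RB.T@s["moment"]).round(2),"w%.2f"%s["width"])
    return lip,th,F
E
python3 - <<'E'
from plant import bot
from h import *
bot.move_gripper(30,55)
s=bot.read_state();p=s["tcp_pos"]
bot.line_to([p[0],p[1],210],250)
p,q=tool_for(.6,LIP,[-28,Y0,110],G); bot.move_ptp(p,q); rep(bot.read_state())
p,q=tool_for(.6,LIP,[-28,Y0,60],G); bot.line_to(p,150,q); rep(bot.read_state())
for n in("top","scene"):
    im=cv2.cvtColor(bot.camera(n),cv2.COLOR_RGB2BGR); im=im[120:290,30:260] if n=="top" else im[80:250,260:460]
    cv2.imwrite(f"pics/{n}3.png",cv2.resize(im,None,fx=3.4,fy=3.4,interpolation=cv2.INTER_CUBIC))
E
```

```text
t7.92 lip [-28.3   -2.69 110.51] th0.599 F [ 0.5   0.42 -1.12] M [-0.    2.4   0.05] w35.32
 t8.40 lip [-28.17  -3.05  60.59] th0.600 F [-0.13 -0.54 -0.69] M [-0.01  2.39 -0.04] w35.99
```

View pics/scene3.png

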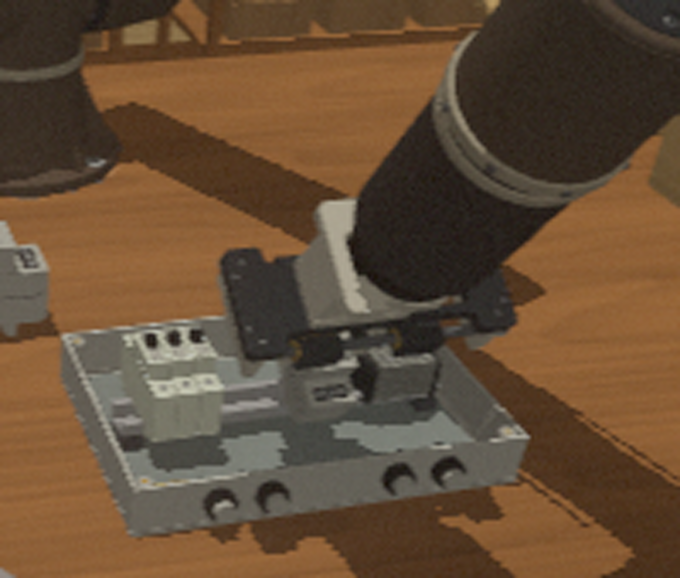

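View pics/top3.png

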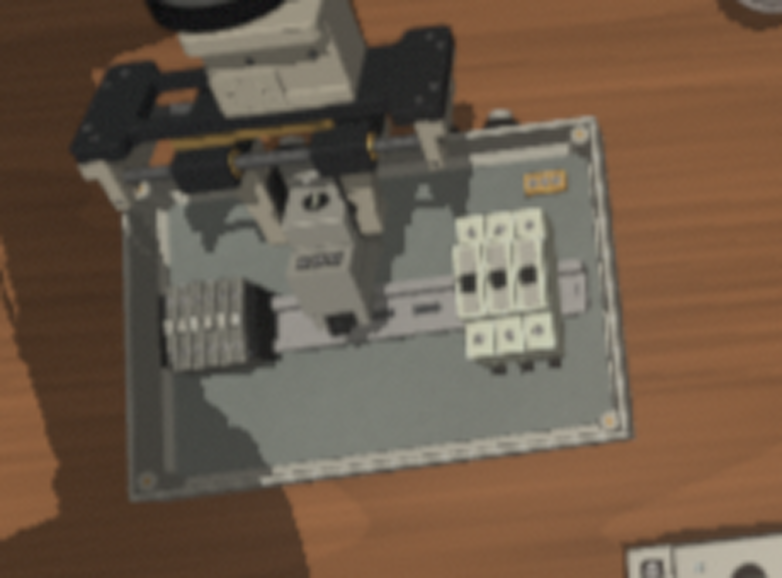

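```bash
cat > b.py <<'E'
from plant import bot
from h import *
p,q=tool_for(.6,LIP,[-28,Y0,26.6],G); bot.line_to(p,80,q); bot.pause(.15)
l0,th,F0=rep(bot.read_state(),"base")
x=-28;dz=26.8-l0[2];dx=-28-l0[0]
print(dx,dz)
while x<-8:
    x+=0.7
    p,q=tool_for(.6,LIP,[x,Y0,26.6+dz],G); bot.line_to(p,14,q)
    s=bot.read_state(); l,th,F=rep(s,"%.1f"%x); 
    if abs(F[0]-F0[0])>2.5 or abs(F[2]-F0[2])>2.5: 
        print("contact");break
E
python3 b.py
```

```text
base t9.22 lip [-28.38  -4.05  26.97] th0.599 F [ 1.29  0.74 -1.77] M [-0.01  2.37 -0.04] w35.82
0.38100352690510775 -0.17171139239629696
-27.3 t9.47 lip [-27.4   -4.04  26.73] th0.600 F [ 0.   -0.26 -1.1 ] M [-0.05  2.46 -0.01] w35.54
-26.6 t9.72 lip [-26.6   -4.    26.51] th0.600 F [ 0.82 -0.13 -1.38] M [-0.02  2.37  0.  ] w35.59
-25.9 t9.97 lip [-25.87  -3.99  26.41] th0.600 F [-0.35 -1.29 -1.72] M [-0.06  2.37 -0.01] w35.65
-25.2 t10.22 lip [-25.16  -4.03  26.42] th0.600 F [ 0.02 -0.31 -2.25] M [-0.04  2.42 -0.03] w35.66
-24.5 t10.47 lip [-24.49  -3.99  26.46] th0.600 F [ 0.62 -0.04 -1.67] M [-0.08  2.41  0.  ] w35.74
-23.8 t10.72 lip [-23.77  -3.99  26.44] th0.600 F [ 0.14 -0.   -1.87] M [-0.06  2.41 -0.01] w35.69
-23.1 t10.97 lip [-23.06  -4.02  26.44] th0.600 F [ 0.37 -0.48 -1.58] M [-0.07  2.43 -0.06] w35.36
-22.4 t11.22 lip [-22.36  -4.    26.43] th0.600 F [-0.27 -0.5  -2.95] M [-0.04  2.37  0.02] w35.37
-21.7 t11.47 lip [-21.7   -4.    26.47] th0.600 F [ 0.58 -0.68 -1.38] M [-0.02  2.39 -0.05] w35.75
-21.0 t11.72 lip [-20.95  -4.02  26.43] th0.600 F [-0.28  0.27 -1.98] M [-0.03  2.4  -0.03] w36.17
-20.3 t11.97 lip [-20.28  -4.    26.44] th0.600 F [ 0.04 -0.63 -1.33] M [-0.1   2.43 -0.02] w35.79
-19.6 t12.22 lip [-19.58  -4.02  26.45] th0.600 F [-0.12 -0.32 -1.53] M [-0.01  2.39 -0.02] w35.53
-18.9 t12.47 lip [-18.85  -4.    26.44] th0.600 F [-1.25 -0.39 -2.46] M [-0.02  2.38  0.02] w35.42
contact
```

```bash
cat > b2.py <<'E'
from plant import bot
from h import *
F0=np.array([.15,-.3,-1.75]); x=-18.9
while x<-6:
    x+=0.6
    p,q=tool_for(.6,LIP,[x,Y0,26.6],G); bot.line_to(p,12,q)
    l,th,F=rep(bot.read_state(),"%.1f"%x)
    if np.hypot(*(F-F0)[[0,2]])>1.8:
        Fs=[]
        for i in range(4):
            bot.pause(.03); Fs.append(RB.T@bot.read_state()["contact_force"])
        d=np.mean(Fs,0)-F0; print("  mean",d.round(2))
        if np.hypot(d[0],d[2])>2: print("contact"); break
E
python3 b2.py
```

```text
-18.3 t12.72 lip [-18.27  -4.02  26.64] th0.600 F [ 0.71  0.32 -0.96] M [-0.05  2.36  0.03] w35.37
-17.7 t12.97 lip [-17.65  -4.02  26.63] th0.600 F [-0.08  0.79 -1.02] M [-0.01  2.35 -0.  ] w35.88
-17.1 t13.22 lip [-17.06  -3.98  26.63] th0.600 F [ 0.12 -0.68 -1.9 ] M [-0.08  2.42 -0.05] w35.89
-16.5 t13.47 lip [-16.47  -4.02  26.62] th0.600 F [ 0.29 -0.44 -2.03] M [-0.01  2.45  0.01] w35.47
-15.9 t13.72 lip [-15.88  -3.99  26.62] th0.600 F [ 0.03  0.09 -0.76] M [-0.06  2.35 -0.07] w35.32
-15.3 t13.97 lip [-15.24  -4.02  26.6 ] th0.600 F [ 0.02  0.39 -1.85] M [-0.03  2.38  0.06] w35.55
-14.7 t14.22 lip [-14.67  -4.04  26.62] th0.600 F [-0.39 -0.19 -1.24] M [-0.02  2.42 -0.05] w35.40
-14.1 t14.47 lip [-14.08  -4.    26.61] th0.600 F [ 0.06  0.56 -1.61] M [-0.05  2.39  0.  ] w35.84
-13.5 t14.72 lip [-13.58  -4.03  26.67] th0.600 F [ 0.   -0.54 -1.97] M [-0.05  2.46 -0.02] w35.81
-12.9 t14.97 lip [-13.23  -4.01  26.73] th0.599 F [-1.89  0.46 -0.42] M [-0.01  2.77  0.04] w35.57
  mean [-2.43  0.27  1.37]
contact
```

```bash
cat > b3.py <<'E'
from plant import bot
from h import *
F0=np.array([.15,-.3,-1.6]); x=-12.9; z=26.6
def mf():
    Fs=[]
    for i in range(3):
        bot.pause(.02); Fs.append(RB.T@bot.read_state()["contact_force"])
    return np.mean(Fs,0)-F0
for k in range(22):
    d=mf()
    if d[2]<-2.5: print("lip under"); break
    if d[0]>-1.5: x+=.4;a="x"
    else: z+=.5;a="z"
    p,q=tool_for(.6,LIP,[x,Y0,z],G); bot.line_to(p,12,q)
    rep(bot.read_state(),"%s %s -> %.1f %.1f"%(d.round(1),a,x,z))
E
python3 b3.py
```

```text
[-2.5  0.8  1.1] z -> -12.9 27.1 t15.40 lip [-12.7   -3.99  27.13] th0.600 F [-1.17  0.01 -0.94] M [-0.11  2.51 -0.05] w35.74
[-0.8  0.4  0.7] x -> -12.5 27.1 t15.70 lip [-12.62  -4.01  27.13] th0.600 F [-2.71 -0.47 -0.75] M [-0.08  2.75 -0.04] w35.61
[-1.9  0.5  0.8] z -> -12.5 27.6 t16.00 lip [-12.15  -3.99  27.55] th0.601 F [-0.31 -0.13 -1.83] M [-0.04  2.38 -0.04] w35.80
[-0.3 -0.3  0.3] x -> -12.1 27.6 t16.30 lip [-12.12  -3.99  27.59] th0.600 F [-0.84  0.82 -1.89] M [ 0.02  2.64 -0.01] w35.61
[-0.2 -0.   0.4] x -> -11.7 27.6 t16.60 lip [-11.9   -4.01  27.67] th0.600 F [-2.58 -0.37 -0.79] M [-0.03  2.77  0.04] w35.72
[-1.7  0.1  0.4] z -> -11.7 28.1 t16.90 lip [-11.38  -3.99  28.09] th0.601 F [-0.5  -0.15 -0.4 ] M [-0.06  2.38 -0.  ] w35.06
[-0.1  0.5  0.3] x -> -11.3 28.1 t17.20 lip [-11.36  -3.99  28.12] th0.600 F [-1.12  0.31 -1.17] M [-0.05  2.58  0.02] w35.91
[-1.1  0.6 -0.2] x -> -10.9 28.1 t17.50 lip [-11.13  -4.03  28.16] th0.599 F [-1.36  0.94 -1.02] M [-0.07  2.82 -0.04] w35.54
[-2.2  0.7 -0. ] z -> -10.9 28.6 t17.80 lip [-10.59  -3.99  28.6 ] th0.601 F [-0.99  0.1  -1
[... 922 characters left out ...]
9 30.1 t20.20 lip [-8.8  -3.99 30.06] th0.600 F [-0.8  -0.43 -2.25] M [-0.    2.43  0.03] w35.65
[0.1 0.2 0.3] x -> -8.5 30.1 t20.50 lip [-8.52 -4.01 30.14] th0.600 F [ 0.13  0.37 -1.81] M [-0.    2.43  0.05] w35.77
[-0.3 -0.1  0.1] x -> -8.1 30.1 t20.80 lip [-8.29 -4.01 30.17] th0.600 F [-1.16  0.05 -1.6 ] M [0.   2.63 0.01] w35.67
[-1.3 -0.   0.2] x -> -7.7 30.1 t21.10 lip [-8.06 -4.01 30.21] th0.599 F [-2.13  0.53 -0.46] M [-0.02  3.   -0.02] w35.61
[-2.8  0.2  0.6] z -> -7.7 30.6 t21.40 lip [-7.59 -4.   30.6 ] th0.600 F [-0.76  0.1  -0.92] M [-0.07  2.76  0.01] w35.56
[-1.  -0.2  0.6] x -> -7.3 30.6 t21.70 lip [-7.52 -4.   30.63] th0.600 F [-2.46  0.49 -0.57] M [-0.08  3.03 -0.05] w35.66
```

```bash
cat > b4.py <<'E'
from plant import bot
from h import *
F0=np.array([.15,-.3,-1.6]); x=-7.3; z=30.6
def mf():
    Fs=[]
    for i in range(3):
        bot.pause(.02); Fs.append(RB.T@bot.read_state()["contact_force"])
    return np.mean(Fs,0)-F0
for k in range(8):
    d=mf()
    if d[2]<-2 or d[0]<-5: print("stop",d); break
    x+=.5;z+=.34
    p,q=tool_for(.6,LIP,[x,Y0,z],G); bot.line_to(p,12,q)
    rep(bot.read_state(),"%s -> %.1f %.1f"%(d.round(1),x,z))
im=cv2.cvtColor(bot.camera("scene"),cv2.COLOR_RGB2BGR)[120:250,260:420]
cv2.imwrite("pics/s4.png",cv2.resize(im,None,fx=4.5,fy=4.5,interpolation=cv2.INTER_CUBIC))
E
python3 b4.py
```

```text
[-2.8  0.3  0.8] -> -6.8 30.9 t22.00 lip [-7.34 -4.05 30.75] th0.599 F [-5.    0.67 -3.03] M [0.06 4.36 0.04] w35.78
[-4.8  0.6 -1.3] -> -6.3 31.3 t22.30 lip [-7.2  -4.04 30.83] th0.598 F [-6.19  0.1  -5.78] M [0.18 5.23 0.06] w35.43
stop [-6.06391312  0.78852806 -3.27720235]
```

View pics/s4.png

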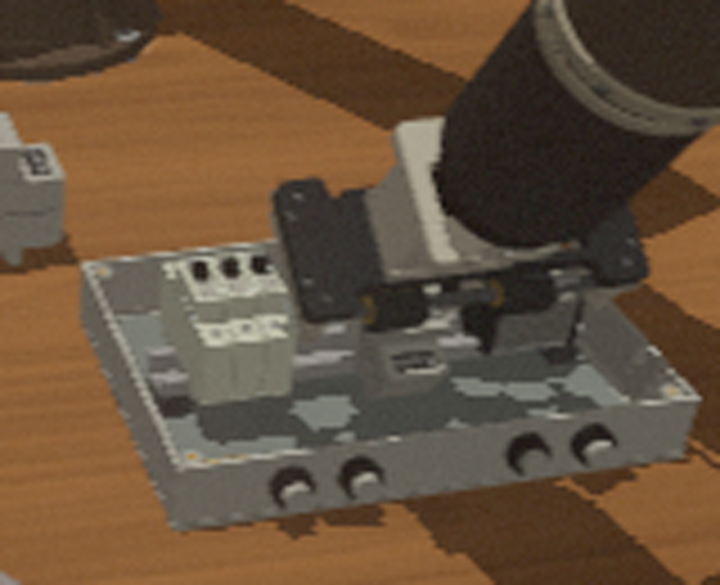

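```bash
cat > b5.py <<'E'
from plant import bot
from h import *
F0=np.array([.15,-.3,-1.6]); PIV=[-16.5,0,10.5]; E=[-11.2,Y0,33.6]
def mf():
    Fs=[]
    for i in range(3):
        bot.pause(.02); Fs.append(RB.T@bot.read_state()["contact_force"])
    return np.mean(Fs,0)-F0
th=.6
p,q=tool_for(th,PIV,E,G); bot.line_to(p,12,q); print(mf().round(1))
while th>.24:
    th-=.04
    p,q=tool_for(th,PIV,E,G); bot.line_to(p,12,q)
    d=mf(); rep(bot.read_state(),"%s th %.2f"%(d.round(1),th))
    if np.linalg.norm(d)>7: print("stop"); break
im=cv2.cvtColor(bot.camera("scene"),cv2.COLOR_RGB2BGR)[120:250,260:420]
cv2.imwrite("pics/s5.png",cv2.resize(im,None,fx=4.5,fy=4.5,interpolation=cv2.INTER_CUBIC))
E
python3 b5.py
```

```text
[-3.4  0.3  0.4]
[-2.4 -0.3  0.3] th 0.56 t23.05 lip [-7.46 -4.09 30.63] th0.561 F [-2.76 -0.94 -1.9 ] M [-0.25  2.96 -0.13] w35.43
[-1.4 -1.   1.7] th 0.52 t23.38 lip [-7.41 -3.94 30.17] th0.522 F [-0.91 -1.84  1.27] M [-0.61  2.   -0.29] w35.77
[-1.  -0.4  2.5] th 0.48 t23.70 lip [-7.54 -3.77 29.9 ] th0.482 F [-0.5  -0.99  1.56] M [-0.55  1.5  -0.2 ] w35.52
[0.1 0.2 1.1] th 0.44 t24.02 lip [-7.69 -3.73 29.68] th0.442 F [ 0.63 -0.4   0.29] M [-0.29  1.27 -0.06] w35.71
[-0.4  0.1 -0.5] th 0.40 t24.35 lip [-8.05 -3.81 29.57] th0.402 F [-0.25  0.06 -1.87] M [-0.02  1.72 -0.01] w35.48
[ 0.2  0.1 -0.2] th 0.36 t24.68 lip [-8.33 -3.9  29.61] th0.362 F [-0.05  0.6  -1.4 ] M [-0.07  1.58 -0.03] w35.92
[0.4 0.3 0.1] th 0.32 t25.00 lip [-8.62 -3.95 29.67] th0.321 F [ 0.73  0.14 -1.55] M [-0.08  1.41 -0.01] w35.51
[-0.1  0.3 -0.2] th 0.28 t25.32 lip [-8.79 -4.03 29.7 ] th0.281 F [-0.05 -0.29 -1.33] M [-0.07  1.33  0.02] w35.69
[ 0.2  0.2 -0.1] th 0.24 t25.65 lip [-9.04 -4.07 29.64] th0.241 F [ 0.78  0.11 -1.72] M [-0.05  1.2   0.01] w35.54
[1.6 0.9 1.7] th 0.20 t25.98 lip [-8.73 -3.93 29.43] th0.202 F [ 1.54 -0.1   0.53] M [ 0.13  0.16 -0.  ] w35.62
```

View pics/s5.png

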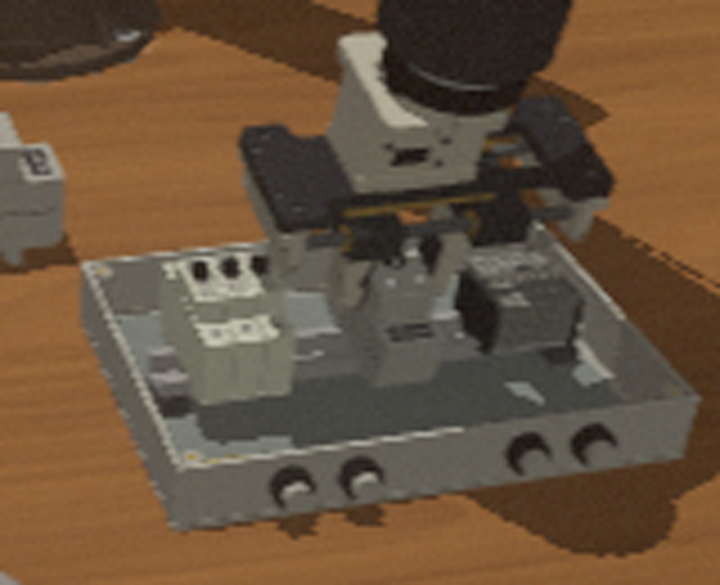

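```bash
cat > b6.py <<'E'
from plant import bot
from h import *
F0=np.array([.15,-.3,-1.6]); PIV=[-16.5,0,10.5]; E=np.array([-11.2,Y0,33.6])
def mf():
    Fs=[]
    for i in range(3):
        bot.pause(.02); Fs.append(RB.T@bot.read_state()["contact_force"])
    return np.mean(Fs,0)-F0
for u in(.7,1.4,2.1,2.8,3.4):
    p,q=tool_for(.2,PIV,E+[0,0,u],G); bot.line_to(p,12,q); d=mf(); rep(bot.read_state(),"up %.1f %s"%(u,d.round(1)))
    if d[2]<-3: break
p,q=tool_for(.2,PIV,E,G); bot.line_to(p,15,q); d=mf(); rep(bot.read_state(),"back %s"%d.round(1))
E
python3 b6.py
```

```text
up 0.7 [1.2 0.8 0.3] t26.32 lip [-8.98 -3.91 29.86] th0.201 F [ 0.99  0.82 -1.89] M [ 0.05  0.2  -0.01] w35.42
up 1.4 [ 0.3  0.8 -4.9] t26.62 lip [-8.97 -3.96 30.39] th0.200 F [ 0.86  0.21 -6.73] M [0.21 1.08 0.04] w35.62
back [2.1 0.8 1.4] t26.93 lip [-9.24 -4.05 29.78] th0.200 F [ 1.98  0.63 -0.57] M [0.13 0.16 0.01] w35.59
```

```bash
cat > b7.py <<'E'
from plant import bot
from h import *
bot.move_gripper(56); rep(bot.read_state(),"open")
PIV=[-16.5,0,10.5]; E=np.array([-11.2,Y0,33.6])
p,q=tool_for(.2,PIV,E,G); a=R.from_quat(q).as_matrix()[:,2]
bot.line_to(p-55*a,150,q); rep(bot.read_state(),"up")
im=cv2.cvtColor(bot.camera("scene"),cv2.COLOR_RGB2BGR)[120:250,260:420]
cv2.imwrite("pics/s7.png",cv2.resize(im,None,fx=4.5,fy=4.5,interpolation=cv2.INTER_CUBIC))
im=cv2.cvtColor(bot.camera("top"),cv2.COLOR_RGB2BGR)[145:270,55:225]
cv2.imwrite("pics/t7.png",cv2.resize(im,None,fx=4.5,fy=4.5,interpolation=cv2.INTER_CUBIC))
p,q=tool_for(0,[0,0,0],[41,Y0,120],[0,0,0]); bot.move_ptp(p,q); bot.move_gripper(0,40)
rep(bot.read_state(),"above")
E
python3 b7.py
```

```text
open t27.53 lip [-9.2  -3.99 29.44] th0.200 F [-0.36  0.33 -0.39] M [-0.01  0.77 -0.01] w56.04
up t28.05 lip [-20.    -4.09  83.47] th0.200 F [-0.08 -0.29  0.29] M [ 0.01  0.85 -0.  ] w55.63
above t29.59 lip [25.7  -3.99 83.16] th-0.000 F [-0.33  0.08  0.01] M [-0.01  0.2   0.01] w0.30
```

View pics/s7.png

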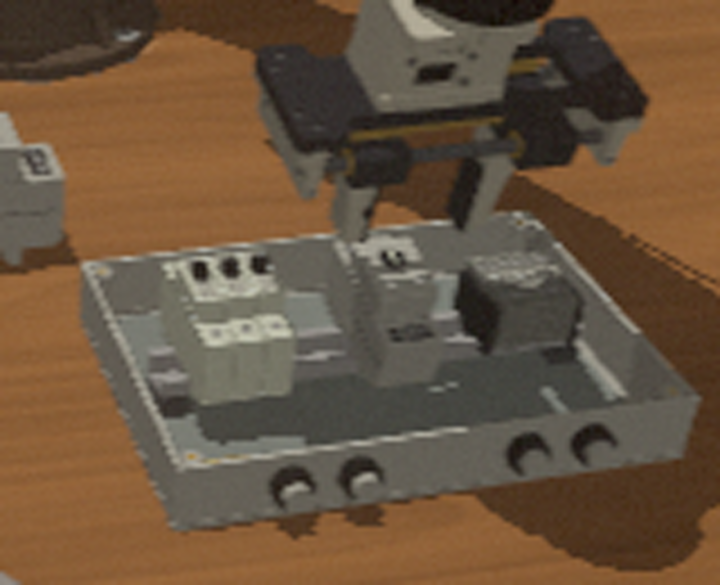

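View pics/t7.png

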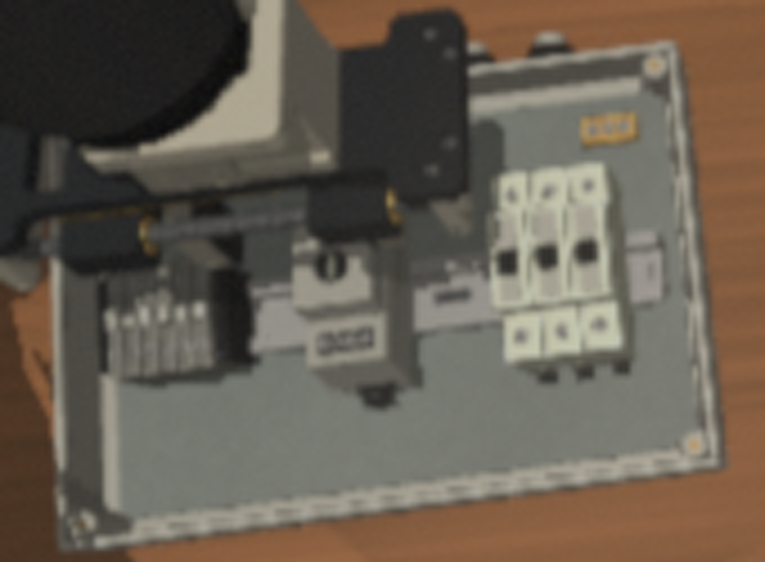

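Run:
```python
from h import *
k=lambda p:(np.array(p,float)+.5)/4.5-.5+[55,145]
for p,z in(([347,342],80),([305,318],77),([384,306],77),([392,362],84),([312,374],84)): print(p,inbox(unproj("top",k([p]),z)[0]).round(1))
```

```text
[347, 342] [30.2 -4.  80. ]
[305, 318] [ 16.1 -23.4  77. ]
[384, 306] [15.2 12.9 77. ]
[392, 362] [42.5 16.9 84. ]
[312, 374] [ 43.3 -19.3  84. ]
```

```bash
cat > b8.py <<'E'
from plant import bot
from h import *
def go(z,v): 
    p,q=tool_for(0,[0,0,0],[41,Y0-0.3,z],[0,0,0]); bot.line_to(p,v,q)
def mf(n=3):
    Fs=[];
    for i in range(n):
        bot.pause(.015); s=bot.read_state(); Fs.append(RB.T@s["contact_force"])
    return np.mean(Fs,0)-F0,inbox(s["tcp_pos"])[2],s["t"]
F0=0; F0,_,_=mf(6); print(F0)
go(90,80); z=90; mx=0
while z>67:
    z-=.7; go(z,14); d,zz,t=mf()
    print("%.1f %.2f t%.2f"%(z,zz,t),d.round(1)); mx=max(mx,d[2])
    if d[2]>13 or np.linalg.norm(d)>16: print("limit");break
    if zz<76 and mx>4 and d[2]<mx-4 : print("click?"); mx=d[2]
E
python3 b8.py
```

```text
[ 0.04773534  0.41885451 -0.26035975]
89.3 89.69 t30.52 [0.1 0.5 0.2]
88.6 88.65 t30.82 [ 0.6 -0.5  0.5]
87.9 87.86 t31.12 [-0.1 -0.6  0.3]
87.2 87.17 t31.42 [-0.  -0.4  0.4]
86.5 86.48 t31.72 [-0.2 -0.7  0.4]
85.8 85.78 t32.02 [ 0.2 -0.9  0.3]
85.1 85.08 t32.32 [-0.  -0.   0.5]
84.4 84.39 t32.62 [ 0.2 -0.2  0.8]
83.7 83.66 t32.92 [ 0.1 -0.6  0.3]
83.0 82.96 t33.22 [-0.3 -0.4  0.5]
82.3 82.36 t33.52 [ 0.4 -0.2  1.2]
81.6 81.70 t33.82 [ 0.7 -0.   3.7]
80.9 81.01 t34.12 [ 1.4 -1.   4.9]
80.2 80.36 t34.42 [ 1.4 -0.2  5.8]
79.5 79.70 t34.72 [ 2.3 -1.3  5.8]
78.8 79.05 t35.02 [ 2.8 -0.9  6.9]
78.1 78.45 t35.32 [ 4.6 -0.3  9.7]
77.4 77.83 t35.62 [ 6.4 -1.8 12.4]
76.7 77.31 t35.92 [ 9.5 -2.2 15.9]
limit
```

```bash
cat > b9.py <<'E'
from plant import bot
from h import *
def go(z,v,x): 
    p,q=tool_for(0,[0,0,0],[x,Y0+.7,z],[0,0,0]); bot.line_to(p,v,q)
def mf(n=3):
    Fs=[];
    for i in range(n):
        bot.pause(.015); s=bot.read_state(); Fs.append(RB.T@s["contact_force"])
    return np.mean(Fs,0)-F0,inbox(s["tcp_pos"])[2],s["t"]
F0=np.array([.05,0,.2])
go(80,20,41); print(mf()[0].round(1))
z=80;mx=0
while z>69:
    z-=.6; x=41+.72*(82-z); go(z,14,x); d,zz,t=mf()
    print("%.1f x%.1f %.2f t%.2f"%(z,x,zz,t),d.round(1)); mx=max(mx,d[2])
    if d[2]>15 or np.linalg.norm(d)>17: print("limit");break
    if mx>4 and d[2]<mx-4 : print("click?"); mx=d[2]
E
python3 b9.py
```

```text
[ 0.2  0.3 -0.5]
79.4 x42.9 79.27 t36.63 [ 0.4 -0.1  0.2]
78.8 x43.3 78.78 t36.93 [-0.2 -0.7 -0.3]
78.2 x43.7 78.34 t37.23 [-0.7  0.2  0.4]
77.6 x44.2 77.80 t37.53 [ 0.  -0.1  2.7]
77.0 x44.6 76.64 t37.83 [ 0.  -0.  -0.3]
76.4 x45.0 76.26 t38.13 [-0.4  0.1 -0.3]
75.8 x45.5 75.79 t38.43 [ 0.1 -0.1 -0.2]
75.2 x45.9 75.19 t38.73 [ 0.1  0.  -0. ]
74.6 x46.3 74.56 t39.03 [-0.2  0.1 -0.1]
74.0 x46.8 73.99 t39.33 [-0.2 -0.  -0.3]
73.4 x47.2 73.41 t39.63 [-0.5 -0.2  0. ]
72.8 x47.6 72.80 t39.93 [-0.3  0.1  0.5]
72.2 x48.1 72.12 t40.23 [-0.3 -0.1  0.1]
71.6 x48.5 71.60 t40.53 [ 0.3  0.1 -0.6]
71.0 x48.9 70.97 t40.83 [ 0.4 -0.1 -0.4]
70.4 x49.4 70.40 t41.13 [-0.3  0.4 -0.3]
69.8 x49.8 69.95 t41.43 [ 1.  -0.5  2.3]
69.2 x50.2 69.39 t41.73 [ 2.7 -0.1  4.7]
68.6 x50.6 68.86 t42.03 [ 4.2 -0.9  6.8]
```

```bash
cat > b10.py <<'E'
from plant import bot
from h import *
s=bot.read_state(); p=s["tcp_pos"]
bot.line_to([p[0],p[1],p[2]+60],150)
p,q=tool_for(0,[0,0,0],[90,-170,190],[0,0,0]); bot.move_ptp(p,q); rep(bot.read_state())
c={"scene":(145,250,265,425),"top":(145,270,55,225)}
for n in c:
    a=c[n]; im=cv2.cvtColor(bot.camera(n),cv2.COLOR_RGB2BGR)[a[0]:a[1],a[2]:a[3]]
    cv2.imwrite(f"pics/{n}10.png",cv2.resize(im,None,fx=4.5,fy=4.5,interpolation=cv2.INTER_CUBIC))
E
python3 b10.py
```

```text
t43.34 lip [  75.39 -169.94  152.03] th0.001 F [ 0.04  0.09 -0.63] M [-0.04  0.18 -0.02] w0.41
```

View pics/scene10.png

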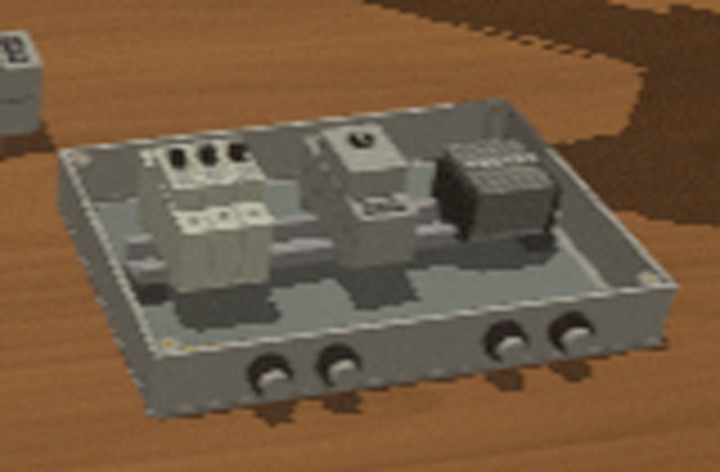

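View pics/top10.png

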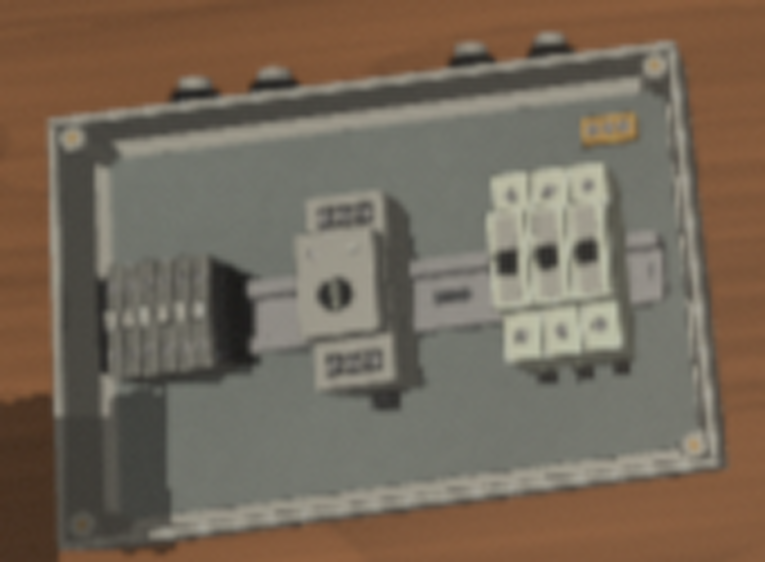

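Run:
```python
from h import *
from scipy.optimize import least_squares
k=lambda p,o:(np.array(p,float)+.5)/4.5-.5+o
tuv=k([(294,233),(372,229),(381,332),(303,342),(305,199),(380,190),(396,378),(317,392)],[55,145])
P=np.array([(-24,-18,68.5),(-24,18,68.5),(24,18,68.5),(24,-18,68.5),(-45,-18,48.5),(-45,18,48.5),(45,18,48.5),(45,-18,48.5)],float)
suv=k([(317,131),(388,122),(411,163),(345,173),(415,207),(349,216),(412,256),(345,266)],[265,145])
Q=np.array([(24,18,68.5),(24,-18,68.5),(-24,-18,68.5),(-24,18,68.5),(-45,-18,48.5),(-45,18,48.5),(-45,-18,10.5),(-45,18,10.5)],float)
ct,cs=cal("top"),cal("scene")
def f(p):
    M=R.from_euler('ZYX',p[3:]).as_matrix()
    return np.r_[(proj("top",P@M.T+p[:3],ct)-tuv).ravel(),(proj("scene",Q@M.T+p[:3],cs)-suv).ravel()]
r=least_squares(f,[552,110,22,3.17,0,0]);print(inbox(r.x[:3]),r.x[3]-BY,r.x[4:],r.fun.reshape(-1,2).round(1).tolist())
print(np.sqrt(np.diag(np.linalg.inv(r.jac.T@r.jac)))*.6)
```

```text
[ 1.77917817 -3.66099068 22.74667749] -0.03027789800668179 [ 0.04938796 -0.00867301] [[0.3, 0.6], [0.6, -0.2], [-0.2, 0.2], [-0.8, -0.2], [0.8, -0.4], [1.2, 0.0], [-0.2, 0.9], [-0.1, -0.5], [0.6, -0.9], [-2.6, -0.3], [-0.7, -0.5], [0.8, -1.3], [0.7, 0.4], [2.1, -0.1], [-0.5, 1.6], [1.4, 0.9]]
[1.38565094 1.10819955 0.72526514 0.01120102 0.02215858 0.01861049]
```

```bash
cat > b11.py <<'E'
from plant import bot
from h import *
def pose(x,z): return tool_for(0,[0,0,0],[x,Y0,z],[0,0,0])
def mf(n=3):
    Fs=[];
    for i in range(n):
        bot.pause(.015); s=bot.read_state(); Fs.append(RB.T@s["contact_force"])
    return np.mean(Fs,0)-F0,inbox(s["tcp_pos"])[2],s["t"]
for x in(42,-37):
    bot.move_ptp(*pose(x,100)); p,q=pose(x,74); bot.line_to(p,60,q); bot.pause(.2)
    F0=0; F0,_,_=mf(6); z=74
    while z>68:
        z-=.5; p,q=pose(x,z); bot.line_to(p,14,q); d,zz,t=mf()
        if d[2]>1: print(x,"%.2f t%.2f"%(zz,t),d.round(1))
        if d[2]>3.5: break
    p,q=pose(x,100); bot.line_to(p,100,q)
E
python3 b11.py
```

```text
42 70.18 t47.52 [1.4 0.2 3.5]
-37 70.19 t51.67 [-0.2  0.1  2. ]
-37 69.93 t51.98 [-0.8  0.1  4.3]
```

```bash
cat > b12.py <<'E'
from plant import bot
from h import *
p=bot.read_state()["tcp_pos"]; bot.line_to([p[0],p[1],210],150)
p,q=tool_for(0,[0,0,0],[90,-170,230],[0,0,0]); bot.move_ptp(p,q)
im=cv2.cvtColor(bot.camera("top"),cv2.COLOR_RGB2BGR); cv2.imwrite("pics/t12.png",im)
print(rep(bot.read_state()))
E
python3 b12.py
```

```text
t54.22 lip [  74.53 -169.54  192.54] th0.001 F [0.68 0.45 0.82] M [0.   0.19 0.03] w0.71
(array([  74.52645004, -169.54134923,  192.53814817]), np.float64(0.0005912635454533308), array([0.67569217, 0.44716411, 0.81993228]))
```

View pics/t12.png

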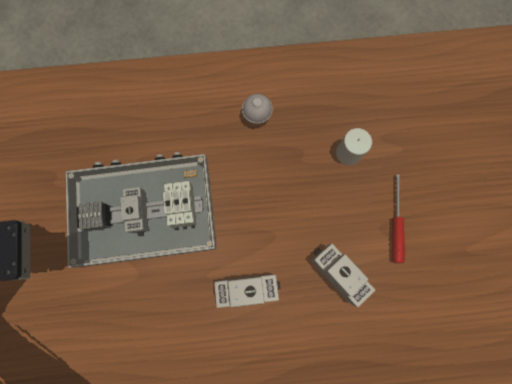

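The relay sits on the rail at (131,210). The candle (355,145), mould (257,108) and driver (398,225) are where they were at the start.

```bash
python3 -c "
from plant import bot
bot.close_job()"
```

```text
the job is handed in; nothing more can be done
```

The relay is fitted on the rail and the job is handed in at about 54 s of the 67 s allowed. `close_job` reports no verdict, so what follows rests on my own checks.

**What I did:**
- **Picking it up:** I took the smallest of the three relays, the one at pixel (305,190) in the top view, by its nose.
- **Hooking the lip:** I tilted it 0.6 rad, felt for the far edge of the rail, and slid the lip under it. A lift test met 4.9 N of resistance after about 1.4 mm, so the lip was caught.
- **Clicking it home:** I rocked it down to 0.2 rad, let go, and pressed the near shoulder with closed fingers. The first press stopped at my force limit (15.9 N down), because the fingers stuck to the shoulder and dragged. I pressed again while following the shoulder's arc, and the force dropped at about 2.7 N, which I took as the foot clicking in.

**Last checks:**
- **Level:** the two shoulders touched at nearly the same height (70.2 mm near, 70.2 to 69.9 mm far), so it sits level to about 0.005 rad.
- **Position:** a fit from the camera pictures puts the relay's origin at box (1.8, -3.7, 22.7) mm, about 0.03 rad off square.
- **Bystanders:** the candle, mould and screwdriver look unmoved in the top view, and the gripper was clear of everything.

**What disagreed or was not seen:**
- **Tilt:** the camera fit gave 0.05 ± 0.02 rad. I trusted the touch measurement instead.
- **Edge position:** by touch the far edge came out at x = -11.2 mm in my box frame, about 2 mm outside its stated range. I put that down to calibration and grasp offset.
- **Foot:** I could not see it spring back. I infer it from the click and the level seat.

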